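# Open the slide drawer and stack up the slide boxes

### The arm

A 7-joint arm with a two-finger parallel gripper is mounted at the origin on the work surface. World frame = base frame: x ahead of the robot, y to its left, z up, the work surface at z = 0. Lengths are in m, angles in rad, forces in N, time in s.
With the tool pointing down it reaches from about 0.4 to 0.9 m from the base axis. Payload 5.6 kg.
Tool frame: the origin (TCP) lies on the centre line of the jaws, within the pads' length; the fingertips stand 19 mm ahead of it and the grasp point (between the pads) is the TCP; z points along the fingers, y is the line along which they close (so a half turn about z gives the same grasp; the last joint's range is limited). The gripper opens to 92 mm and grips with 3 to 60 N. Pads are 20 mm wide; open, the fingers measure 128 mm over their backs; the gripper's body (75 mm by 189 mm) begins 69 mm behind the grasp point.
Start: joints at [1.098, 0.468, -0.012, 1.603, 0.006, 1.071, -0.056], TCP at [0.271, -0.591, 0.234] pointing down, gripper open.
Joint ranges: [-2.53, 2.53], [-0.31, 2.02], [-1.57, 1.55], [0.28, 2.44], [-1.29, 4.43], [0.15, 1.84], [-2.92, 2.92]. Speed limits (rad/s): [2.57, 2.57, 3.14, 3.14, 3.14, 3.14, 3.14].

### API

Orientations are given as a unit quaternion [x, y, z, w].
In Python, from rig import * gives the robot as it stands.
- The arm moves only by the tool move_arm, never from a script. Its argument "increments" is a list of rows, each a list of 3 entries, a list of its own where there are three numbers: the turn, a rotation vector about the tool's x, y, z in units of 60 degrees (1.0 is 60 degrees), then the shift along the tool's x, y, z in units of 0.5 m (1.0 is 0.5 m), then the opening, from 0 (shut) to 1 (fully open). In form: [[[wx, wy, wz], [tx, ty, tz], claw], ...]. A call has 1 to 8 rows; each row shifts and turns the commanded pose from where the row before left it, along the tool's axes as they then stand; what a row does not reach is not made up. A row lasts 1/8 s, in which the tool goes at most 62.5 mm and 10.7 degrees, less where a joint would pass 70% of its speed; a pose out of reach is approached as far as the arm can. A call with a number of a shift or a turn outside -1 to 1 is refused whole. A call with a gripper value outside its range is refused whole. The fingers move at their own pace and stop on an object; the grip force is fixed at half the most. Time passes only in rows, so rows that do not move let the fingers close. It gives the time, the measured TCP pose, the force, the opening and the grip force at its end, in the units of the state.
- read_state(): the state, without advancing time (a new reading comes with each control period).
- read_camera(name): name is "scene" or "top"; returns the picture (420x560x3 uint8, red, green, blue); there is no depth.
- camera_model(name): a dict with "K" (3x3 intrinsics, pixels), "R" (3x3) and "t" (3): a world point X has camera coordinates R X + t. Camera axes: x right, y down, z forward; pixel columns grow to the right and rows downward; lengths in m; the calibration is good to about 2 mm. A picture is of the moment at which its call begins. camera_model takes no time and is no camera call.
- job_done(): hands the job in; it is judged then, once.
Trained networks look in the newest picture that a camera, given by its name, has taken for a name from the list of things; names that differ only in an ending like _2 or _b are one class to them, and where a whole thing is asked for, a point or a joint stands for the part that bears it (a point fixed in the world has none). Each returns a list of dicts, best first, with "confidence" (0 to 1); they miss things now and then, are a little off and sometimes report something else, mostly with a low value. They report only what shows in the picture. A call takes as long as a camera call. They do not tell look-alikes from the thing itself.
- look_for(camera, thing): "location" ([x, y, z] in m, in the coordinates of the camera as it stood for that picture, good to about 4 mm: the middle of the surface that is visible of it).
- masks_of(camera, thing): "pixels" (420x560 bool, what is visible of it).
- pinpoint(camera, thing): "location" ([x, y, z] in m, in the coordinates of the camera as it stood for that picture, good to about 4 mm: a listed point, or the origin of a listed thing).
The state is a dict: "t": time; "q": joint angles; "dq": joint speeds; "effort": joint torques, N m; "eef_pos": TCP position; "tool_rot": TCP orientation; "force": force on the tool from outside, world axes, zero at the start; "moment": the same for the moment, N m; "grip_width": finger opening in m; "grasp_force": force on a finger pad.
Only numpy, scipy, OpenCV 4.12 (cv2) and the standard library are available. Lean on these libraries where they do the work, as an engineer would, in place of code of your own. Each camera call takes 0.05 s, during which the arm holds its last target. There are 200 camera calls.

### The job

Pull the drawer of the low grey bench cabinet fully out to its stop. Then build up the column in it: set the deep loose slide box squarely on the slide box already standing in the drawer, and after that the flat slide box squarely on top, long sides parallel and edges about in line. Set the boxes down gently without dropping them, leave the drawer open, and leave the bottle and the jar where they stand.

Things in the scene. Friction and masses are not known exactly. Their poses are not given: they have to be found in the camera images.
- cabinet_front (a point): middle of the lower edge of the front face of a low grey sheet-metal cabinet, which is fixed on the dark bench, 260 mm deep (x) by 230 mm wide (y) by 125 mm high, with one drawer. Axes: the cabinet lies to +x of this point, the drawer slides out to -x; z up. The white drawer front (12 mm thick, 230 mm wide, its top edge 117 mm above the bench) lies before the face.
- drawer (a joint): how far the drawer is pulled out, in m: 0 closed, 0.17 at the stop; it stays where it is left (about 2 N of friction)
- drawer_handle (a point): middle of the steel bar handle of the drawer: a 10 mm thick horizontal bar, 100 mm long along the cabinet's y, 95 mm above the bench; its centre line stands 43 mm out from the drawer front; the bar is carried by a stay at each end and is free to be pinched from above between them. Moves with the drawer; axes as the cabinet.
- drawer_floor (a point): centre of the drawer's inner floor, on its upper side, 12 mm above the bench, moves with the drawer; axes as the cabinet. The floor runs 105 mm from this point to the drawer front and 106 mm to the rear wall, and 102 mm to either side wall; side and rear walls stand 25 mm above it, the front 105 mm. With the drawer at its stop the cabinet's front face is 65 mm behind this point.
- base_box: closed white slide box standing in the drawer (hidden under the cabinet's top until the drawer is pulled out), 100 mm long (x) by 58 mm wide (y) by 36 mm high, flat lid with a pale paper label and a grey seam. Origin: centre of its underside; z up.
- deep_box: the deep loose box on the bench to the right of the cabinet: closed white slide box 100 mm long (x) by 58 mm wide (y) by 36 mm high, same as the one in the drawer, about 180 g. Origin: centre of its underside; z up.
- flat_box: the flat loose box on the bench to the right of the cabinet: closed white slide box of the same outline, 100 mm long (x) by 58 mm wide (y), but only 22 mm high, about 120 g. Origin: centre of its underside; z up.
- bottle: bystander: glass bottle with black cap, 66 mm across, 150 mm high, to the right of the loose boxes. Origin: centre of its underside.
- jar: bystander: glass jar with black lid, 84 mm across, 100 mm high, left of the drawer. Origin: centre of its underside.
There are look-alikes about, which are no part of the job. What is shaped like the flat_box but red is not meant.

How it is judged:
By the outcome, as a careful person would: the job done as asked, in the order asked, and still so for the second after the job is handed in, with the robot touching nothing.
It also fails if it takes over 72 s, if anything falls off the work surface, if the arm or the gripper's body presses on something with over 40 N, if the wrist force passes 120 N, or if a joint passes its speed limit or range.

## Working session

There is one attempt and no reset: what is moved stays moved. The work goes in short steps, Python scripts to look and compute and a tool call to move; the robot and the scene stay as the last step left them, time stands still between calls to the robot, and variables do not carry over. Pictures are saved under pics/ and viewed, at most 10 in all, crops included, and the job is handed in when it is done.

Besides the shell and the picture viewer there is one more tool, called after ">>>" as name(argument=value, ...) on one line, values as JSON. move_arm: Moves the arm, as the interface text tells. Shifts and turns lie within -1 to 1; 1 stands for 0.5 m of shift or 60 degrees of turn. Its arguments: {"type":"object","properties":{"increments":{"type":"array","items":{"type":"array"}}},"required":["increments"]}

```bash
mkdir -p pics; cat > h.py <<'E'
from rig import *
import numpy as np, cv2
from scipy.spatial.transform import Rotation as Ro
def snap(c,n):
    im=read_camera(c); cv2.imwrite(f'pics/{n}.png',im[:,:,::-1]); return im
def w(c,p):
    m=camera_model(c); return np.array(m['R']).T@(np.array(p)-np.array(m['t']))
def pts(c,th,f=pinpoint):
    for d in f(c,th)[:4]: print(c,th,f.__name__,round(d['confidence'],2),w(c,d['location']).round(4))
def ray(c,u,v,z):
    m=camera_model(c);R=np.array(m['R']);C=-R.T@np.array(m['t'])
    d=R.T@np.linalg.inv(np.array(m['K']))@[u,v,1]; return C+d*(z-C[2])/d[2]
def proj(c,X):
    m=camera_model(c);p=np.array(m['K'])@(np.array(m['R'])@np.array(X)+np.array(m['t']));return p[:2]/p[2]
def st():
    s=read_state();print('t',round(s['t'],2),np.round(s['eef_pos'],4),'rot',np.round(s['tool_rot'],4),'F',np.round(s['force'],1),'w',round(s['grip_width'],4),s['grasp_force']);return s
E
python3 - <<'E'
from h import *
a=snap('scene','s0');b=snap('top','t0')
s=st();print(Ro.from_quat(s['tool_rot']).as_matrix().round(3))
for th in ['cabinet_front','drawer_handle','deep_box','flat_box','bottle','jar']:
    for c in ['scene','top']: pts(c,th)
for c in ['scene','top']: print(np.round(camera_model(c)['R'],3).tolist(),(-np.array(camera_model(c)['R']).T@np.array(camera_model(c)['t'])).round(3))
E
```

```text
t 0.1 [ 0.2706 -0.5904  0.2327] rot [ 9.770e-01  2.132e-01 -2.000e-04 -8.000e-04] F [-0.3 -0.4  0.1] w 0.0918 0.0
[[ 0.909  0.417 -0.001]
 [ 0.417 -0.909  0.001]
 [-0.    -0.002 -1.   ]]
top cabinet_front call 0.79 [0.6739 0.135  0.001 ]
scene drawer_handle call 0.58 [0.6092 0.129  0.0916]
top drawer_handle call 0.81 [0.6201 0.1336 0.0919]
top drawer_handle call 0.46 [ 0.3408  0.4237 -0.0024]
scene deep_box call 0.69 [ 0.4602 -0.1708  0.0007]
top deep_box call 0.8 [ 0.4633 -0.1695 -0.0026]
scene flat_box call 0.75 [ 0.7537 -0.1788 -0.0021]
scene flat_box call 0.72 [ 6.232e-01 -2.518e-01 -6.000e-04]
scene flat_box call 0.64 [ 0.4683 -0.3041 -0.0034]
scene flat_box call 0.64 [ 0.7152 -0.3727 -0.0046]
top flat_box call 0.92 [ 6.217e-01 -2.583e-01  5.000e-04]
top flat_box call 0.81 [ 7.213e-01 -3.716e-01 -2.000e-04]
top flat_box call 0.65 [ 0.4719 -0.3066 -0.0036]
top flat_box call 0.55 [ 0.7513 -0.184  -0.0021]
scene bottle call 0.64 [ 5.757e-01 -4.160e-01  3.000e-04]
scene bottle call 0.44 [3.351e-01 4.262e-01 3.000e-04]
scene jar call 0.96 [ 0.3361  0.4269 -0.0009]
scene jar call 0.72 [ 0.5742 -0.4147 -0.0015]
top jar call 0.97 [ 0.3447  0.4244 -0.0018]
[[-0.287, 0.958, 0.016], [0.801, 0.25, -0.544], [-0.525, -0.143, -0.839]] [1.168 0.179 1.076]
[[-0.005, -1.0, 0.002], [-0.988, 0.005, -0.152], [0.152, -0.002, -0.988]] [0.356 0.026 1.368]
```

View pics/s0.png

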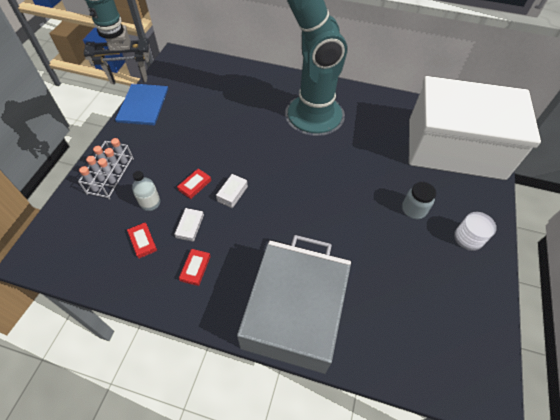

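View pics/t0.png

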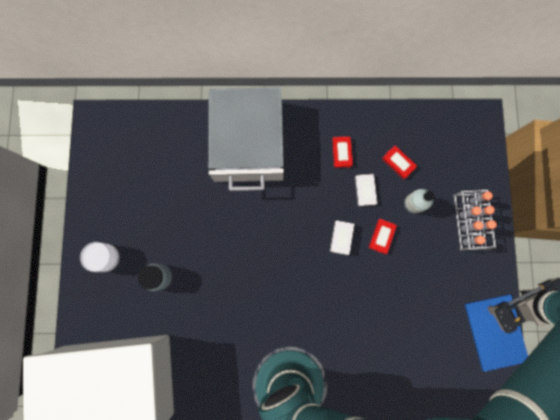

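Both pictures show the cabinet at about top (245,135), with its handle at (247,185). The two white boxes are at top (342,238), the deep one, and (366,190), the flat one. The three red boxes are look-alikes. Next I'll fit exact poses by silhouette.

```bash
cat >> h.py <<'E'
from scipy.optimize import minimize
def sil(c,x,y,yaw,z0,L,W,H,S=4):
    R=Ro.from_euler('z',yaw).as_matrix()
    P=[R@[a*L/2,b*W/2,0]+[x,y,z0+k] for a in(-1,1) for b in(-1,1) for k in(0,H)]
    uv=np.array([proj(c,p) for p in P],np.float32)*S+ (S-1)/2
    m=np.zeros((420*S,560*S),np.uint8); cv2.fillConvexPoly(m,cv2.convexHull(uv.astype(np.int32)),1)
    return cv2.resize(m.astype(np.float32),(560,420),interpolation=cv2.INTER_AREA)
def fit(masks,x0,z0,L,W,H):
    def cost(p): return sum(np.abs(sil(c,p[0]/100,p[1]/100,p[2]/10,z0,L,W,H)-m).sum() for c,m in masks.items())
    best=min((minimize(cost,[x0[0]*100,x0[1]*100,y*10],method='Nelder-Mead',options=dict(initial_simplex=np.array([x0[0]*100,x0[1]*100,y*10])+np.array([[0,0,0],[1,0,0],[0,1,0],[0,0,3]]))) for y in x0[2:]),key=lambda r:r.fun)
    n=sum(m.sum() for m in masks.values()); return (best.x/[100,100,10]).round(4),round(best.fun/n,3)
def mask(c,th,near,z):
    # the network's mask nearest the expected place
    uv=proj(c,[*near,z]); ms=[np.array(d['pixels'],np.float32) for d in masks_of(c,th)]
    ms=[m for m in ms if m.sum()>50]
    return min(ms,key=lambda m:np.hypot(*(np.argwhere(m>0).mean(0)[::-1]-uv))) if ms else None
E
python3 - <<'E'
from h import *
read_camera('scene');read_camera('top')
for th,n,H in [('deep_box',(.462,-.17),.036),('flat_box',(.622,-.255),.022)]:
    M={c:mask(c,th,n,H/2) for c in('scene','top')}
    M={c:m for c,m in M.items() if m is not None}
    for sub in [M]+[{c:M[c]} for c in M]:
        print(th,list(sub),[int(m.sum()) for m in sub.values()],*fit(sub,[*n,-.6,0,.6],0,.1,.058,H))
for c in('scene','top'):
    for d in masks_of(c,'drawer_handle')[:2]:
        m=np.array(d['pixels']);r=np.argwhere(m);print(c,d['confidence'],m.sum(),r.min(0),r.max(0))
im=cv2.imread('pics/t0.png');cv2.imwrite('pics/t0c.png',cv2.resize(im[80:200,195:295],None,fx=5,fy=5,interpolation=cv2.INTER_CUBIC))
E
```

```text
Traceback (most recent call last):
  File "h.py", line 26, in fit
    best=min((minimize(cost,[x0[0]*100,x0[1]*100,y*10],method='Nelder-Mead',options=dict(initial_simplex=np.array([x0[0]*100,x0[1]*100,y*10])+np.array([[0,0,0],[1,0,0],[0,1,0],[0,0,3]]))) for y in x0[2:]),key=lambda r:r.fun)
  File "h.py", line 26, in <genexpr>
    best=min((minimize(cost,[x0[0]*100,x0[1]*100,y*10],method='Nelder-Mead',options=dict(initial_simplex=np.array([x0[0]*100,x0[1]*100,y*10])+np.array([[0,0,0],[1,0,0],[0,1,0],[0,0,3]]))) for y in x0[2:]),key=lambda r:r.fun)
              ~~~~~~~~^^^^^^^^^^^^^^^^^^^^^^^^^^^^^^^^^^^^^^^^^^^^^^^^^^^^^^^^^^^^^^^^^^^^^^^^^^^^^^^^^^^^^^^^^^^^^^^^^^^^^^^^^^^^^^^^^^^^^^^^^^^^^^^^^^^^^^^^^^^^^^^^^^^^^^^^^^^^^^^^^^^^^
  File "h.py", line 25, in cost
    def cost(p): return sum(np.abs(sil(c,p[0]/100,p[1]/100,p[2]/10,z0,L,W,H)-m).sum() for c,m in masks.items())
                        ~~~^^^^^^^^^^^^^^^^^^^^^^^^^^^^^^^^^^^^^^^^^^^^^^^^^^^^^^^^^^^^^^^^^^^^^^^^^^^^^^^^^^^^
  File "h.py", line 25, in <genexpr>
    def cost(p): return sum(np.abs(sil(c,p[0]/100,p[1]/100,p[2]/10,z0,L,W,H)-m).sum() for c,m in masks.items())
                                   ~~~^^^^^^^^^^^^^^^^^^^^^^^^^^^^^^^^^^^^^^
  File "h.py", line 21, in sil
    uv=np.array([proj(c,p) for p in P],np.float32)*S+ (S-1)/2
                 ~~~~^^^^^
  File "h.py", line 14, in proj
    m=camera_model(c);p=np.array(m['K'])@(np.array(m['R'])@np.array(X)+np.array(m['t']));return p[:2]/p[2]
ValueError: time passes only in moves, steps and waits
```

```bash
sed -i 's/^import numpy.*/&\nimport functools\ncamera_model=functools.lru_cache(None)(camera_model)/' h.py
python3 - <<'E'
from h import *
read_camera('scene');read_camera('top')
for th,n,H in [('deep_box',(.462,-.17),.036),('flat_box',(.622,-.255),.022)]:
    M={c:mask(c,th,n,H/2) for c in('scene','top')}
    M={c:m for c,m in M.items() if m is not None}
    for sub in [M]+[{c:M[c]} for c in M]:
        print(th,list(sub),[int(m.sum()) for m in sub.values()],*fit(sub,[*n,-.6,0,.6],0,.1,.058,H))
for c in('scene','top'):
    for d in masks_of(c,'drawer_handle')[:2]:
        m=np.array(d['pixels']);r=np.argwhere(m);print(c,d['confidence'],m.sum(),r.min(0),r.max(0))
im=cv2.imread('pics/t0.png');cv2.imwrite('pics/t0c.png',cv2.resize(im[80:200,195:295],None,fx=5,fy=5,interpolation=cv2.INTER_CUBIC))
st()
E
```

```text
deep_box ['scene', 'top'] [585, 584] [ 0.4623 -0.1707 -0.1811] 0.096
deep_box ['scene'] [585] [ 0.4584 -0.169  -0.1434] 0.092
deep_box ['top'] [584] [ 0.4628 -0.172  -0.1901] 0.065
flat_box ['scene', 'top'] [578, 589] [ 0.6225 -0.2562  0.0849] 0.118
flat_box ['scene'] [578] [ 0.6188 -0.2538  0.0678] 0.089
flat_box ['top'] [589] [ 0.6241 -0.2582  0.081 ] 0.056
scene 0.7 727 [170 133] [209 159]
scene 0.64 570 [235 270] [263 349]
top 0.57 1009 [167 210] [189 282]
t 1.3 [ 0.2708 -0.5909  0.2336] rot [ 0.977   0.2132 -0.      0.    ] F [-0.4  0.7  0.2] w 0.0917 0.0
```

View pics/t0c.png

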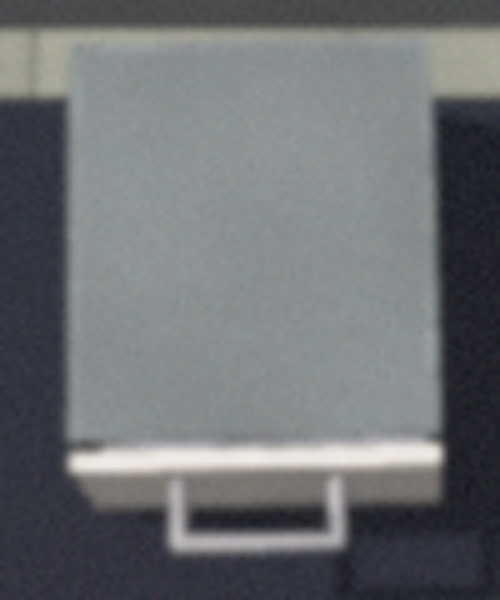

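The crop shows the drawer front's outer top edge from (209,174) to (283.6,172.4), and the handle bar from (229,189) to (264,188.5).

```bash
python3 - <<'E'
from h import *
f=lambda u,v:(195+u/5-.4,80+v/5-.4)
def line(a,b,z):
    A=ray('top',*f(*a),z);B=ray('top',*f(*b),z);d=A-B;print(A.round(4),B.round(4),'mid',((A+B)/2).round(4),'yaw',np.arctan2(-d[0],d[1]).round(4),'len',np.linalg.norm(d).round(4))
line((68,470),(443,461),.117); line((68,443),(441,438),.125)
line((172,544),(345,540),.095)
A=ray('top',*f(70,47),.125);B=ray('top',*f(431,38),.125)
print(A.round(4),B.round(4))
C=ray('top',*f(68,443),.125);D=ray('top',*f(441,438),.125)
for p,q in((A,C),(B,D)): e=p-q;print('side yaw',np.arctan2(e[1],e[0]).round(4),np.linalg.norm(e).round(3))
E
```

```text
[0.6562 0.2497 0.117 ] [0.6608 0.0174 0.117 ] mid [0.6585 0.1335 0.117 ] yaw 0.0198 len 0.2323
[0.6713 0.2486 0.125 ] [0.6734 0.0186 0.125 ] mid [0.6724 0.1336 0.125 ] yaw 0.009 len 0.23
[0.6136 0.1874 0.095 ] [0.6157 0.079  0.095 ] mid [0.6146 0.1332 0.095 ] yaw 0.0187 len 0.1085
[0.9298 0.253  0.125 ] [0.9349 0.0235 0.125 ]
side yaw 0.0168 0.259
side yaw 0.0187 0.261
```

>>> move_arm(increments=[[[0,0,-0.158],[0,0,0],0.33],[[0,0,-0.158],[0,0,0],0.33],[[0,0,-0.158],[0,0,0],0.33],[[0,0,-0.158],[0,0,0],0.33],[[0,0,-0.158],[0,0,0],0.33],[[0,0,-0.158],[0,0,0],0.33],[[0,0,-0.158],[0,0,0],0.33],[[0,0,0],[0,0,0],0.33]])

```text
t: 2.3
eef_pos: [0.2706, -0.591, 0.2335]
tool_rot: [0.702, 0.712, 0.0, 0.0]
force: [0.7, -0.7, 0.3]
grip_width: 0.0304
grasp_force: 0.0
```

```bash
cat >> h.py <<'E'
def go(x,y,z,yaw=None,s=None):
    """shift in tool axes (units), and turn about tool z (units) to bring tool x to yaw"""
    s=s or st(); R=Ro.from_quat(s['tool_rot']); M=R.as_matrix()
    d=R.inv().apply(np.array([x,y,z])-s['eef_pos'])/.5
    cur=np.arctan2(M[1,0],M[0,0]); print('yaw',cur.round(4),'tilt',M[:,2].round(4),'shift',d.round(4),'rows>=',np.ceil(np.linalg.norm(d)/.11))
    if yaw is not None: print('turn',(-(yaw-cur)/np.radians(60)).round(4))
E
python3 -c "
from h import *
go(.615,.1325,.2,1.5888);print(read_state()['q'])"
```

```text
t 2.3 [ 0.2706 -0.591   0.2335] rot [7.018e-01 7.124e-01 1.000e-04 0.000e+00] F [ 0.7 -0.7  0.3] w 0.0304 0.0
yaw 1.5859 tilt [ 2.e-04  2.e-04 -1.e+00] shift [1.4364 0.7104 0.0674] rows>= 15.0
turn -0.0028
[ 1.27323243  0.48606719 -0.2539893   1.58948853  0.13297381  1.08308591
  1.00006334]
```

>>> move_arm(increments=[[[0,0,-0.003],[0.09,0.044,0.004],0.33],[[0,0,0],[0.09,0.044,0.004],0.33],[[0,0,0],[0.09,0.044,0.004],0.33],[[0,0,0],[0.09,0.044,0.004],0.33],[[0,0,0],[0.09,0.044,0.004],0.33],[[0,0,0],[0.09,0.044,0.004],0.33],[[0,0,0],[0.09,0.044,0.004],0.33],[[0,0,0],[0.09,0.044,0.004],0.33]])

```text
t: 3.3
eef_pos: [0.4402, -0.2261, 0.2179]
tool_rot: [0.701, 0.713, 0.0, 0.0]
force: [0.9, -0.1, -0.1]
grip_width: 0.0305
grasp_force: 0.0
```

>>> move_arm(increments=[[[0,0,0],[0.09,0.044,0.004],0.33],[[0,0,0],[0.09,0.044,0.004],0.33],[[0,0,0],[0.09,0.044,0.004],0.33],[[0,0,0],[0.09,0.044,0.004],0.33],[[0,0,0],[0.09,0.044,0.004],0.33],[[0,0,0],[0.09,0.044,0.004],0.33],[[0,0,0],[0.09,0.044,0.004],0.33],[[0,0,0],[0,0,0],0.33]])

```text
t: 4.3
eef_pos: [0.5875, 0.0956, 0.2034]
tool_rot: [0.699, 0.715, 0.001, -0.001]
force: [-0.2, 0.6, -0.2]
grip_width: 0.0304
grasp_force: 0.0
```

```bash
python3 -c "
from h import *
go(.615,.1325,.095,1.5888)"
```

```text
t 4.3 [0.5875 0.0956 0.2034] rot [ 0.6987  0.7154  0.001  -0.0009] F [-0.2  0.6 -0.2] w 0.0304 0.0
yaw 1.5945 tilt [ 2.0e-04  2.7e-03 -1.0e+00] shift [0.072  0.0566 0.2171] rows>= 3.0
turn 0.0054
```

>>> move_arm(increments=[[[0,0,0.005],[0.072,0.056,0],0.33],[[0,0,0],[0,0,0],0.33],[[0,0,0],[0,0,0.07],0.33],[[0,0,0],[0,0,0],0.33]])

```text
t: 4.8
eef_pos: [0.6124, 0.1245, 0.1662]
tool_rot: [0.703, 0.711, -0.003, -0.001]
force: [0.4, -0.1, 0.2]
grip_width: 0.0304
grasp_force: 0.0
```

```bash
python3 -c "
from h import *
go(.615,.1325,.095,1.5888)
im=read_camera('scene');cv2.imwrite('pics/s1.png',cv2.resize(im[200:280,250:370,::-1],None,fx=5,fy=5,interpolation=cv2.INTER_CUBIC))"
```

```text
t 4.8 [0.6124 0.1245 0.1662] rot [ 0.7028  0.7114 -0.0029 -0.0011] F [ 0.4 -0.1  0.2] w 0.0304 0.0
yaw 1.5829 tilt [-0.0056 -0.0025 -1.    ] shift [0.0162 0.0063 0.1422] rows>= 2.0
turn -0.0056
```

View pics/s1.png

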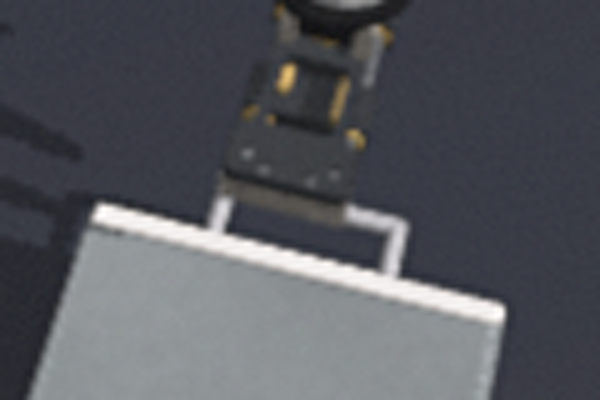

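The crop shows the gripper over the bar, between the stays at crop (225,205) and (400,240). Descending.

>>> move_arm(increments=[[[0,0,0],[0.01,0.003,0.036],0.33],[[0,0,0],[0,0,0.036],0.33],[[0,0,0],[0,0,0.036],0.33],[[0,0,0],[0,0,0.034],0.33],[[0,0,0],[0,0,0],0.33]])

```text
t: 5.48
eef_pos: [0.6147, 0.1318, 0.0955]
tool_rot: [0.702, 0.712, -0.001, -0.001]
force: [0.7, 0.0, 1.0]
grip_width: 0.0303
grasp_force: 0.0
```

>>> move_arm(increments=[[[0,0,0],[0,0,0],0],[[0,0,0],[0,0,0],0],[[0,0,0],[0,0,0],0],[[0,0,0],[0,0,0],0]])

```text
t: 5.98
eef_pos: [0.6159, 0.1324, 0.098]
tool_rot: [0.702, 0.712, 0.0, 0.0]
force: [-1.7, -0.2, 1.7]
grip_width: 0.0087
grasp_force: 30.0
```

>>> move_arm(increments=[[[0,0,0],[0,-0.04,0],0],[[0,0,0],[0,-0.05,0],0],[[0,0,0],[0,-0.05,0],0],[[0,0,0],[0,-0.05,0],0],[[0,0,0],[0,-0.05,0],0],[[0,0,0],[0,-0.05,0],0],[[0,0,0],[0,-0.03,0],0],[[0,0,0],[0,0,0],0]])

```text
t: 6.98
eef_pos: [0.4552, 0.1293, 0.098]
tool_rot: [0.702, 0.713, -0.001, 0.0]
force: [-1.3, -2.7, 4.9]
grip_width: 0.0091
grasp_force: 30.0
```

>>> move_arm(increments=[[[0,0,0],[0,-0.008,0],0],[[0,0,0],[0,-0.008,0],0],[[0,0,0],[0,-0.008,0],0],[[0,0,0],[0,0,0],0]])

```text
t: 7.48
eef_pos: [0.447, 0.1292, 0.098]
tool_rot: [0.702, 0.712, 0.002, 0.002]
force: [8.5, -3.7, -2.0]
grip_width: 0.0088
grasp_force: 30.0
```

>>> move_arm(increments=[[[0,0,0],[0,-0.008,0],0],[[0,0,0],[0,0,0],0]])

```text
t: 7.72
eef_pos: [0.4469, 0.1292, 0.0981]
tool_rot: [0.702, 0.712, 0.006, 0.003]
force: [21.1, -4.1, -15.5]
grip_width: 0.0088
grasp_force: 30.0
```

The drawer is at its stop: the force rose with no further travel. Relaxing, releasing and rising.

>>> move_arm(increments=[[[0,0,0],[0,0.007,0],0],[[0,0,0],[0,0,0],0.33],[[0,0,0],[0,0,0],0.33],[[0,0,0],[0,0,-0.05],0.33],[[0,0,0],[0,0,-0.09],0.33],[[0,0,0],[0,0,-0.09],0.33],[[0,0,0],[0,0,0],0.33]])

```text
t: 8.6
eef_pos: [0.4446, 0.1309, 0.2152]
tool_rot: [0.701, 0.713, 0.002, 0.002]
force: [0.1, -0.0, -0.1]
grip_width: 0.0303
grasp_force: 0.0
```

```bash
python3 -c "
from h import *
st()
go(.4625,-.1712,.2,-.185+np.pi);print(read_state()['q'])
snap('top','t2');im=snap('scene','s2')
for c in('top','scene'):
    pts(c,'drawer_handle');pts(c,'base_box');pts(c,'drawer_floor')
"
```

```text
t 8.6 [0.4446 0.1309 0.2152] rot [0.7015 0.7127 0.0023 0.0016] F [ 0.1 -0.  -0.1] w 0.0303 0.0
t 8.6 [0.4446 0.1309 0.2152] rot [0.7015 0.7127 0.0023 0.0016] F [ 0.1 -0.  -0.1] w 0.0303 0.0
yaw 1.5866 tilt [ 0.0056  0.0011 -1.    ] shift [-0.6046  0.0261  0.0298] rows>= 6.0
turn -1.3082
[ 0.19926124  0.23740834 -0.62719601  2.03325036  0.17634522  0.91685072
 -0.50587109]
top base_box call 0.92 [0.5866 0.1338 0.0092]
top drawer_floor call 0.71 [0.6107 0.1326 0.0126]
scene drawer_handle call 0.88 [0.4462 0.1289 0.094 ]
scene drawer_handle call 0.41 [ 0.4585 -0.1721  0.0021]
scene drawer_floor call 0.67 [0.609  0.1364 0.0106]
scene drawer_floor call 0.17 [0.5845 0.1341 0.0106]
```

View pics/s2.png

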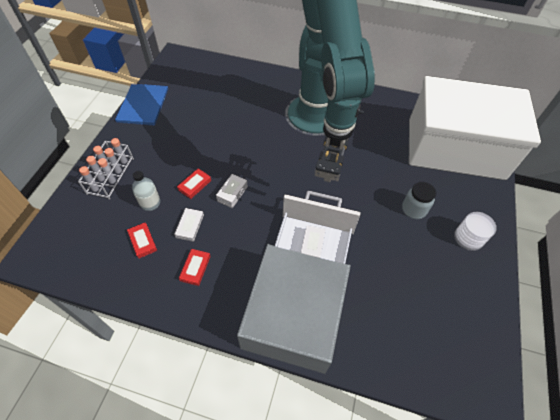

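The drawer is open, and the base box shows in it at scene (310,243). Turning and going to the deep box.

>>> move_arm(increments=[[[0,0,-0.163],[0,0,0],0.9],[[0,0,-0.163],[0,0,0],0.9],[[0,0,-0.163],[0,0,0],0.9],[[0,0,-0.163],[0,0,0],0.9],[[0,0,-0.163],[0,0,0],0.9],[[0,0,-0.163],[0,0,0],0.9],[[0,0,-0.163],[0,0,0],0.9],[[0,0,-0.163],[0,0,0],0.9]])

```text
t: 10.0
eef_pos: [0.4432, 0.1296, 0.2121]
tool_rot: [0.092, 0.996, 0.0, -0.001]
force: [0.1, 0.5, 0.5]
grip_width: 0.0825
grasp_force: 0.0
```

```bash
python3 -c "
from h import *
go(.4625,-.1712,.15,-.185+np.pi)"
```

```text
t 10.0 [0.4432 0.1296 0.2121] rot [ 9.210e-02  9.958e-01  1.000e-04 -5.000e-04] F [0.1 0.5 0.5] w 0.0825 0.0
yaw 2.9571 tilt [-1.1e-03  2.0e-04 -1.0e+00] shift [-0.1485 -0.5843  0.124 ] rows>= 6.0
turn 0.0005
```

>>> move_arm(increments=[[[0,0,0],[-0.021,-0.083,0.01],0.9],[[0,0,0],[-0.021,-0.083,0.01],0.9],[[0,0,0],[-0.021,-0.083,0.01],0.9],[[0,0,0],[-0.021,-0.083,0.02],0.9],[[0,0,0],[-0.021,-0.083,0.02],0.9],[[0,0,0],[-0.021,-0.083,0.02],0.9],[[0,0,0],[-0.021,-0.083,0.03],0.9],[[0,0,0],[0,0,0],0.9]])

```text
t: 11.0
eef_pos: [0.4594, -0.1726, 0.1508]
tool_rot: [0.098, 0.995, 0.0, -0.002]
force: [-0.4, 0.9, -0.3]
grip_width: 0.083
grasp_force: 0.0
```

```bash
python3 -c "
from h import *
go(.4625,-.1712,.027,-.185+np.pi)
read_camera('top');read_camera('scene')
n=(.586,.134);M={}
for c in('top','scene'):
    for d in masks_of(c,'base_box')[:3]:
        m=np.array(d['pixels']);r=np.argwhere(m);print(c,d['confidence'],m.sum(),r.min(0),r.max(0),'exp',proj(c,[*n,.04]))
    m=mask(c,'base_box',n,.03)
    if m is not None:
        M[c]=m; print(c,*fit({c:m},[*n,-.1,.1],.012,.1,.058,.036))
print(*fit(M,[*n,-.1,.1],.012,.1,.058,.036))
pts('top','base_box');pts('scene','base_box');pts('top','drawer_floor')
import cv2
a=read_camera('top')[155:205,200:290,::-1];b=read_camera('scene')[190:270,265:365,::-1]
cv2.imwrite('pics/b3.png',np.vstack([cv2.resize(a,(630,350),interpolation=3),cv2.resize(b,(300,240),interpolation=3).copy() if 0 else cv2.copyMakeBorder(cv2.resize(b,(312,250),interpolation=3),0,0,0,318,0)]))
"
```

```text
t 11.0 [ 0.4594 -0.1726  0.1508] rot [ 9.790e-02  9.952e-01  4.000e-04 -1.500e-03] F [-0.4  0.9 -0.3] w 0.083 0.0
yaw 2.9454 tilt [-0.0029  0.0011 -1.    ] shift [-0.0062  0.0039  0.2475] rows>= 3.0
turn -0.0107
top 0.77 593 [184 238] [217 257] exp [247.37353506 199.9921192 ]
top [0.5863 0.1329 0.078 ] 0.055
scene 0.96 532 [225 302] [256 324] exp [311.81641587 242.27796332]
scene [0.5643 0.1353 0.0834] 0.268
[0.5852 0.1344 0.071 ] 0.204
top base_box call 0.8 [0.5875 0.136  0.0095]
scene base_box call 0.75 [0.5821 0.1333 0.0095]
top drawer_floor call 0.6 [0.6102 0.1346 0.0106]
```

View pics/b3.png

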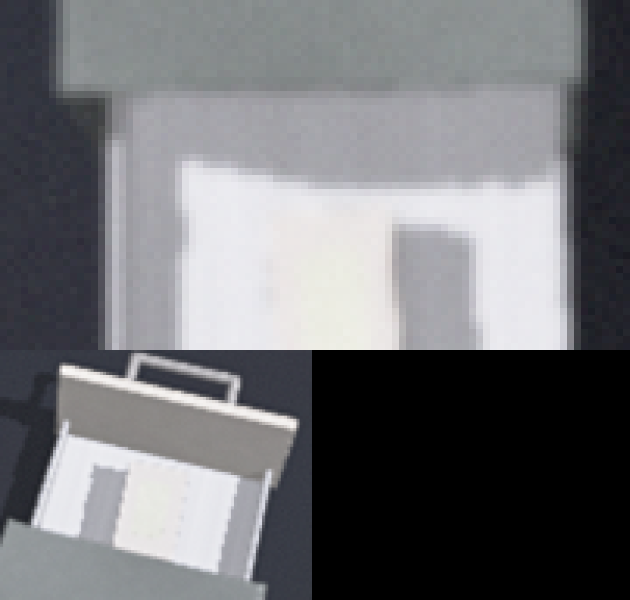

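The crop shows the base box's right edge from (393,228) to (402,345), so its yaw is about +0.07 rad. In the scene view its rear is cut off by the cabinet top. Grasping the deep box now.

>>> move_arm(increments=[[[0,0,-0.01],[-0.006,0.004,0.03],0.9],[[0,0,0],[0,0,0.05],0.9],[[0,0,0],[0,0,0.05],0.9],[[0,0,0],[0,0,0.05],0.9],[[0,0,0],[0,0,0.04],0.9],[[0,0,0],[0,0,0.026],0.9],[[0,0,0],[0,0,0],0.9]])

```text
t: 12.42
eef_pos: [0.4634, -0.1677, 0.0285]
tool_rot: [0.089, 0.996, 0.0, -0.001]
force: [-0.6, -0.1, 0.2]
grip_width: 0.0831
grasp_force: 0.0
```

```bash
python3 -c "
from h import *
go(.4625,-.1712,.027,-.185+np.pi)
read_camera('top');read_camera('scene')
n=(.586,.134);yw=.018
cab=np.array([.6725+.13*np.cos(yw),.1335+.13*np.sin(yw)])
M={c:mask(c,'base_box',n,.03) for c in('top','scene')}
V={c:1-sil(c,*cab,yw,0,.26,.23,.125) for c in M}
def cost(p,cs=('top','scene')): return sum((V[c]*np.abs(sil(c,p[0]/100,p[1]/100,p[2]/10,.012,.1,.058,.036)-M[c])).sum() for c in cs)
for cs in [('top','scene'),('top',),('scene',)]:
    r=minimize(cost,[58.6,13.4,.7],args=(cs,),method='Nelder-Mead',options=dict(initial_simplex=np.array([58.6,13.4,.7])+np.array([[0,0,0],[1,0,0],[0,1,0],[0,0,1.5]])))
    print(cs,(r.x/[100,100,10]).round(4),r.fun)
"
```

```text
t 12.43 [ 0.4634 -0.1677  0.0285] rot [ 8.94e-02  9.96e-01  4.00e-04 -1.00e-03] F [-0.6 -0.1  0.2] w 0.0831 0.0
yaw 2.9625 tilt [-0.002  0.001 -1.   ] shift [ 0.0004 -0.0072  0.0029] rows>= 1.0
turn 0.0056
('top', 'scene') [0.5847 0.1344 0.0544] 127.1640625
('top',) [0.5865 0.133  0.0688] 34.125
('scene',) [0.5799 0.1368 0.0601] 36.75390625
```

>>> move_arm(increments=[[[0,0,0.005],[0,-0.005,0.002],0.9],[[0,0,0],[0,0,0],0],[[0,0,0],[0,0,0],0],[[0,0,0],[0,0,0],0],[[0,0,0],[0,0,0],0],[[0,0,0],[0,0,0],0]])

```text
t: 13.38
eef_pos: [0.4635, -0.171, 0.0287]
tool_rot: [0.092, 0.996, -0.0, -0.0]
force: [-1.0, -2.6, 2.7]
grip_width: 0.0575
grasp_force: 30.0
```

>>> move_arm(increments=[[[0,0,0],[0,0,-0.02],0],[[0,0,0],[0,0,-0.05],0],[[0,0,0],[0,0,-0.08],0],[[0,0,0],[0,0,-0.08],0],[[0,0,0],[0,0,-0.08],0],[[0,0,0],[0,0,-0.06],0],[[0,0,0],[0,0,0],0]])

```text
t: 14.25
eef_pos: [0.4647, -0.1706, 0.2156]
tool_rot: [0.092, 0.996, -0.001, 0.002]
force: [-0.2, -0.1, -1.9]
grip_width: 0.0576
grasp_force: 30.0
```

```bash
python3 -c "
from h import *
go(.586,.1345,.2,.065+np.pi)"
```

```text
t 14.25 [ 0.4647 -0.1706  0.2156] rot [ 9.230e-02  9.957e-01 -9.000e-04  2.100e-03] F [-0.2 -0.1 -1.9] w 0.0576 29.99949485063553
yaw 2.9568 tilt [ 0.004  -0.0022 -1.    ] shift [-0.1262  0.6445  0.0309] rows>= 6.0
turn -0.2385
```

>>> move_arm(increments=[[[0,0,-0.119],[0,0,0],0],[[0,0,-0.119],[0,0,0],0],[[0,0,0],[-0.035,0.074,0],0],[[0,0,0],[-0.035,0.074,0],0],[[0,0,0],[-0.035,0.074,0],0],[[0,0,0],[-0.035,0.074,0],0],[[0,0,0],[-0.035,0.074,0],0],[[0,0,0],[-0.035,0.074,0],0]])

```text
t: 15.25
eef_pos: [0.5534, 0.0589, 0.2117]
tool_rot: [-0.032, 0.999, 0.0, -0.001]
force: [0.1, -0.2, -1.6]
grip_width: 0.0578
grasp_force: 30.0
```

>>> move_arm(increments=[[[0,0,0],[-0.035,0.074,0],0],[[0,0,0],[-0.036,0.074,0.02],0],[[0,0,0],[0,0,0.06],0],[[0,0,0],[0,0,0.06],0],[[0,0,0],[0,0,0],0],[[0,0,0],[0,0,0],0]])

```text
t: 16.0
eef_pos: [0.5847, 0.1341, 0.1437]
tool_rot: [-0.032, 0.999, 0.0, -0.0]
force: [0.5, 0.5, -2.2]
grip_width: 0.0579
grasp_force: 30.0
```

```bash
python3 -c "
from h import *
s=st();go(.586,.1345,.2,.065+np.pi,s)
p=s['eef_pos'];read_camera('top');read_camera('scene')
snap('top','t4');b=snap('scene','s4')
for c in('top','scene'):
  for th in('deep_box','base_box'):
    pts(c,th)
    for d in masks_of(c,th)[:3]:
        m=np.array(d['pixels'],np.float32);r=np.argwhere(m);print(c,th,round(d['confidence'],2),m.sum(),r.min(0),r.max(0))
    m=mask(c,th,p[:2],p[2]-.01)
    if m is not None: print('fit as held',*fit({c:m},[p[0],p[1],.0,.1],p[2]-.0285,.1,.058,.036))
a=cv2.imread('pics/t4.png')[140:220,195:295];b=cv2.imread('pics/s4.png')[180:270,250:370]
cv2.imwrite('pics/c4.png',np.hstack([cv2.resize(a,(390,312),interpolation=3),cv2.resize(b,(410,312),interpolation=3)]))
"
```

```text
t 16.0 [0.5847 0.1341 0.1437] rot [-3.230e-02  9.995e-01  3.000e-04 -1.000e-04] F [ 0.5  0.5 -2.2] w 0.0579 29.999543130397797
yaw -3.077 tilt [-3.e-04  5.e-04 -1.e+00] shift [-0.0026  0.0006 -0.1126] rows>= 2.0
turn -6.0004
top deep_box call 0.49 [0.5888 0.135  0.1134]
top deep_box 0.48 63.0 [203 236] [212 244]
fit as held [0.561  0.1449 0.5106] 9.86
top base_box call 0.53 [0.5868 0.1325 0.0119]
top base_box 0.37 21.0 [213 241] [216 246]
scene deep_box call 0.77 [0.582  0.1364 0.1194]
scene deep_box 0.85 618.0 [210 303] [244 328]
scene deep_box 0.65 899.0 [181 403] [217 436]
fit as held [0.5835 0.1385 0.036 ] 0.336
scene base_box call 0.5 [0.5836 0.1361 0.0126]
scene base_box 0.47 223.0 [242 301] [256 321]
fit as held [0.6229 0.1394 0.0528] 2.679
```

View pics/c4.png

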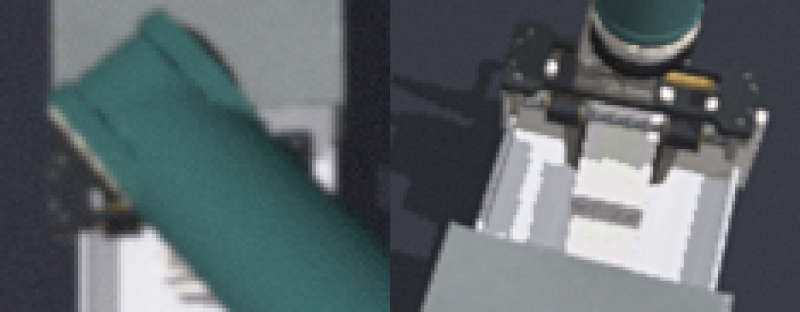

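The scene view shows the deep box held squarely above the base box, with their edges in line. The grey band at crop (605,210) is the gap between them. Lowering.

>>> move_arm(increments=[[[0,0,0],[-0.003,0,0.04],0],[[0,0,0],[0,0,0.04],0],[[0,0,0],[0,0,0.03],0],[[0,0,0],[0,0,0.016],0],[[0,0,0],[0,0,0],0],[[0,0,0],[0,0,0],0]])

```text
t: 17.55
eef_pos: [0.5866, 0.1341, 0.081]
tool_rot: [-0.032, 0.999, 0.0, 0.0]
force: [0.3, -0.1, -0.9]
grip_width: 0.0582
grasp_force: 30.0
```

```bash
python3 -c "
from h import *
s=st();go(.586,.1343,.0767,.065-np.pi,s)"
```

```text
t 17.55 [0.5866 0.1341 0.081 ] rot [-3.220e-02  9.995e-01  1.000e-04  4.000e-04] F [ 0.3 -0.1 -0.9] w 0.0582 29.999603033065796
yaw -3.0773 tilt [ 9.e-04  3.e-04 -1.e+00] shift [0.0012 0.0005 0.0086] rows>= 1.0
turn -0.0006
```

>>> move_arm(increments=[[[0,0,0],[0,0,0.003],0],[[0,0,0],[0,0,0.002],0],[[0,0,0],[0,0,0.002],0],[[0,0,0],[0,0,0],0]])

```text
t: 18.05
eef_pos: [0.5862, 0.1338, 0.0771]
tool_rot: [-0.032, 0.999, -0.0, -0.0]
force: [-0.1, -0.3, -0.7]
grip_width: 0.0578
grasp_force: 30.0
```

>>> move_arm(increments=[[[0,0,0],[0,0,0.001],0],[[0,0,0],[0,0,0.001],0],[[0,0,0],[0,0,0],0]])

```text
t: 18.42
eef_pos: [0.5864, 0.1339, 0.0767]
tool_rot: [-0.032, 0.999, -0.0, 0.0]
force: [-1.9, -1.3, 5.0]
grip_width: 0.0579
grasp_force: 30.0
```

In contact. Opening and rising.

>>> move_arm(increments=[[[0,0,0],[0,0,0],0.85],[[0,0,0],[0,0,0],0.85],[[0,0,0],[0,0,0],0.85],[[0,0,0],[0,0,-0.03],0.85],[[0,0,0],[0,0,-0.08],0.85],[[0,0,0],[0,0,-0.09],0.85],[[0,0,0],[0,0,-0.06],0.85],[[0,0,0],[0,0,0],0.85]])

```text
t: 19.42
eef_pos: [0.5877, 0.1346, 0.2096]
tool_rot: [-0.032, 0.999, 0.0, 0.003]
force: [-0.7, -0.3, 0.6]
grip_width: 0.0782
grasp_force: 0.0
```

```bash
python3 -c "
from h import *
go(.623,-.2572,.15,.081-np.pi)"
```

```text
t 19.43 [0.5877 0.1346 0.2096] rot [-3.220e-02  9.995e-01  4.000e-04  2.900e-03] F [-0.7 -0.3  0.6] w 0.0782 0.0
yaw -3.0773 tilt [ 5.8e-03  9.0e-04 -1.0e+00] shift [-0.0194 -0.7866  0.1189] rows>= 8.0
turn -0.0159
```

>>> move_arm(increments=[[[0,0,-0.016],[-0.002,-0.098,0],0.85],[[0,0,0],[-0.002,-0.098,0],0.85],[[0,0,0],[-0.002,-0.098,0],0.85],[[0,0,0],[-0.002,-0.098,0],0.85],[[0,0,0],[-0.002,-0.098,0.02],0.85],[[0,0,0],[-0.002,-0.098,0.03],0.85],[[0,0,0],[-0.002,-0.098,0.03],0.85],[[0,0,0],[-0.002,-0.098,0.03],0.85]])

```text
t: 20.42
eef_pos: [0.6245, -0.2578, 0.1498]
tool_rot: [-0.041, 0.999, 0.0, -0.001]
force: [1.0, -0.3, 0.5]
grip_width: 0.0781
grasp_force: 0.0
```

>>> move_arm(increments=[[[0,0,0],[0,0,0],0.85],[[0,0,0],[0,0,0],0.85]])

```text
t: 20.68
eef_pos: [0.6248, -0.2552, 0.1504]
tool_rot: [-0.041, 0.999, 0.001, -0.0]
force: [0.3, 1.3, 0.1]
grip_width: 0.0777
grasp_force: 0.0
```

```bash
python3 -c "
from h import *
go(.623,-.2572,.0225,.081-np.pi)
read_camera('top');read_camera('scene')
n=(.587,.134);yw=.018
cab=np.array([.6725+.13*np.cos(yw),.1335+.13*np.sin(yw)])
M={c:mask(c,'deep_box',n,.066) for c in('top','scene')}
for c in M: print(c,M[c].sum(),np.argwhere(M[c]).mean(0),proj(c,[*n,.084]))
V={c:1-sil(c,*cab,yw,0,.26,.23,.125) for c in M}
def cost(p,cs,h): return sum((V[c]*np.abs(sil(c,p[0]/100,p[1]/100,p[2]/10,.012 if h>.05 else .048,.1,.058,h)-M[c])).sum() for c in cs)
for h in (.036,.072):
  for cs in [('top',),('scene',)]:
    r=minimize(cost,[58.6,13.4,.7],args=(cs,h),method='Nelder-Mead',options=dict(initial_simplex=np.array([58.6,13.4,.7])+np.array([[0,0,0],[1,0,0],[0,1,0],[0,0,1.5]])))
    print(h,cs,(r.x/[100,100,10]).round(4),r.fun)
for c in M: pts(c,'base_box');pts(c,'deep_box')
a=read_camera('top')[155:215,200:290,::-1];b=read_camera('scene')[190:270,265:365,::-1]
cv2.imwrite('pics/c5.png',np.hstack([cv2.resize(a,(468,312),interpolation=3),cv2.resize(b,(390,312),interpolation=3)])[:,:800])
"
```

```text
t 20.68 [ 0.6248 -0.2552  0.1504] rot [-4.080e-02  9.992e-01  8.000e-04 -4.000e-04] F [0.3 1.3 0.1] w 0.0777 0.0
yaw -3.06 tilt [-9.0e-04  1.6e-03 -1.0e+00] shift [ 0.0037 -0.0042  0.2559] rows>= 3.0
turn 0.0005
top 593.0 [197.46205734 246.51096121] [246.26234802 197.3040331 ]
scene 670.0 [237.97910448 314.2358209 ] [313.13235745 235.27446022]
0.036 ('top',) [0.5904 0.1334 0.0645] 46.0
0.036 ('scene',) [0.5872 0.1389 0.0612] 44.3515625
0.072 ('top',) [0.5912 0.1339 0.0677] 82.625
0.072 ('scene',) [0.5852 0.1391 0.028 ] 41.43359375
top base_box call 0.41 [0.5883 0.1356 0.009 ]
top deep_box call 0.66 [0.5879 0.1361 0.0448]
top deep_box call 0.58 [ 0.6223 -0.255  -0.0007]
scene deep_box call 0.76 [0.5835 0.133  0.0503]
scene deep_box call 0.47 [0.6067 0.1335 0.0119]
scene deep_box call 0.44 [ 0.5741 -0.4136 -0.0007]
```

View pics/c5.png

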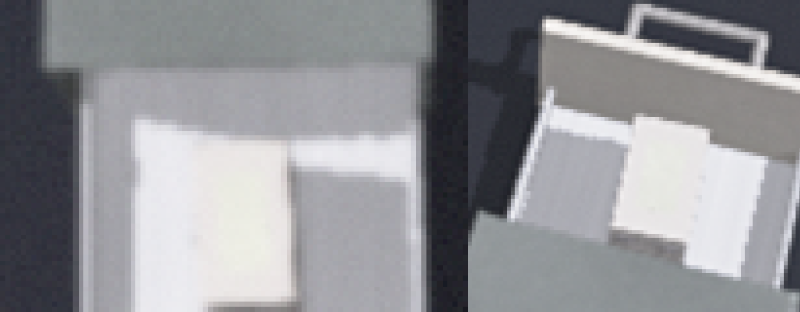

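The crop shows the deep box lying squarely on the base box, with a thin dark strip at its front edge. I'll check the offset along x with intensity profiles.

```bash
python3 -c "
from h import *
a=cv2.imread('pics/t2.png').astype(int);b=read_camera('top')[:,:,::-1].astype(int);b2=read_camera('top')[:,:,::-1].astype(int);b=(b+b2)//2
print('row t2 now (mean cols 242-251)')
for r in range(176,226): print(r,a[r,242:252].mean(0).astype(int),b[r,242:252].mean(0).astype(int))
R=Ro.from_euler('z',.066).as_matrix()
for nm,cx,zb,zt in(('base .5865',.5865,.012,.048),('deep .5865',.5865,.048,.084),('deep .5904',.5904,.048,.084)):
  for s in(-.05,.05):
    X=R@[s,0,0]+[cx,.1335,0]
    print(nm,s,'bot row',proj('top',X+[0,0,zb])[1].round(2),'top row',proj('top',X+[0,0,zt])[1].round(2))
"
```

```text
row t2 now (mean cols 242-251)
176 [170 164 165] [170 164 164]
177 [171 165 165] [171 165 165]
178 [170 165 165] [169 164 164]
179 [172 166 166] [171 165 165]
180 [179 173 172] [176 171 171]
181 [201 194 195] [195 191 194]
182 [226 221 221] [219 219 222]
183 [233 229 229] [227 228 232]
184 [232 230 231] [229 229 234]
185 [231 231 233] [228 230 234]
186 [230 231 234] [228 230 234]
187 [229 231 234] [228 230 234]
188 [229 230 234] [227 232 233]
189 [229 231 234] [226 233 234]
190 [228 232 234] [226 234 234]
191 [227 233 234] [225 234 234]
192 [227 234 235] [226 234 234]
193 [227 234 234] [226 234 234]
194 [227 234 234] [226 235 234]
195 [227 235 235] [227 235 235]
196 [226 234 234] [227 235 235]
197 [215 224 224] [228 236 236]
198 [175 184 184] [227 235 235]
199 [120 124 124] [227 235 235]
200 [85 84 83] [228 236 236]
201 [73 71 69] [228 236 236]
202 [73 71 69] [229 237 237]
203 [70 67 66] [229 236 237]
204 [64 62 61] [228 236 236]
205 [58 56 56] [228 235 236]
206 [59 58 57] [228 234 235]
207 [63 63 63] [229 232 235]
208 [71 71 71] [229 231 234]
209 [80 82 80] [229 231 234]
210 [89 90 88] [229 231 234]
211 [93 94 90] [228 229 234]
212 [94 96 90] [218 219 223]
213 [97 97 89] [173 173 179]
214 [93 95 84] [129 129 132]
215 [86 86 74] [120 118 121]
216 [82 83 67] [141 137 138]
217 [83 84 65] [178 172 173]
218 [87 87 67] [214 208 208]
219 [89 90 66] [232 228 228]
220 [94 95 69] [237 233 233]
221 [96 97 68] [235 232 233]
222 [100 100  69] [229 229 231]
223 [102 102  68] [228 231 235]
224 [103 104  67] [229 233 238]
225 [105 105  67] [218 223 228]
base .5865 -0.05 bot row 216.16 top row 214.69
base .5865 0.05 bot row 186.56 top row 184.32
deep .5865 -0.05 bot row 214.69 top row 213.14
deep .5865 0.05 bot row 184.32 top row 181.96
deep .5904 -0.05 bot row 213.49 top row 211.9
deep .5904 0.05 bot row 183.15 top row 180.76
```

The deep box's front edge at row 213.0 puts it within about 2 mm of the base box. Grasping the flat box now.

>>> move_arm(increments=[[[0,0,0],[0,-0.004,0.04],0.85],[[0,0,0],[0,0,0.05],0.85],[[0,0,0],[0,0,0.05],0.85],[[0,0,0],[0,0,0.05],0.85],[[0,0,0],[0,0,0.04],0.85],[[0,0,0],[0,0,0.024],0.85],[[0,0,0],[0,0,0],0.85]])

```text
t: 22.15
eef_pos: [0.6249, -0.258, 0.0231]
tool_rot: [-0.041, 0.999, 0.0, -0.001]
force: [-0.1, -0.5, -0.3]
grip_width: 0.0781
grasp_force: 0.0
```

```bash
python3 -c "
from h import *
go(.6248,-.2572,.0225,.081-np.pi)"
```

```text
t 22.15 [ 0.6249 -0.258   0.0231] rot [-4.060e-02  9.992e-01  3.000e-04 -6.000e-04] F [-0.1 -0.5 -0.3] w 0.0781 0.0
yaw -3.0604 tilt [-1.2e-03  6.0e-04 -1.0e+00] shift [0.0001 0.0017 0.0012] rows>= 1.0
turn 0.0001
```

>>> move_arm(increments=[[[0,0,0],[0,0,0],0],[[0,0,0],[0,0,0],0],[[0,0,0],[0,0,0],0],[[0,0,0],[0,0,0],0],[[0,0,0],[0,0,0],0]])

```text
t: 22.78
eef_pos: [0.6259, -0.2584, 0.0251]
tool_rot: [-0.04, 0.999, -0.0, 0.001]
force: [0.1, 0.8, 5.4]
grip_width: 0.0576
grasp_force: 30.0
```

>>> move_arm(increments=[[[0,0,0],[0,0,-0.02],0],[[0,0,0],[0,0,-0.06],0],[[0,0,0],[0,0,-0.09],0],[[0,0,0],[0,0,-0.09],0],[[0,0,0],[0,0,-0.09],0],[[0,0,0],[0,0,-0.05],0],[[0,0,0],[0,0,0],0],[[0,0,0.016],[0,0,0],0]])

```text
t: 23.78
eef_pos: [0.6243, -0.2583, 0.2225]
tool_rot: [-0.032, 0.999, 0.0, -0.001]
force: [-1.3, -0.0, -2.0]
grip_width: 0.0579
grasp_force: 30.0
```

```bash
python3 -c "
from h import *
go(.5866,.1341,.2,.065-np.pi)"
```

```text
t 23.77 [ 0.6243 -0.2583  0.2225] rot [-3.170e-02  9.995e-01  3.000e-04 -1.200e-03] F [-1.3 -0.  -2. ] w 0.0579 29.998110830783844
yaw -3.0782 tilt [-2.4e-03  5.0e-04 -1.0e+00] shift [0.0255 0.788  0.0455] rows>= 8.0
turn -0.0016
```

>>> move_arm(increments=[[[0,0,0],[0.003,0.088,0],0],[[0,0,0],[0.003,0.088,0],0],[[0,0,0],[0.003,0.088,0],0],[[0,0,0],[0.003,0.088,0],0],[[0,0,0],[0.003,0.088,0],0],[[0,0,0],[0.003,0.088,0],0],[[0,0,0],[0.003,0.088,0],0],[[0,0,0],[0.003,0.088,0],0]])

```text
t: 24.78
eef_pos: [0.5895, 0.0931, 0.2221]
tool_rot: [-0.032, 0.999, -0.0, -0.002]
force: [2.1, -0.2, -1.0]
grip_width: 0.0579
grasp_force: 30.0
```

>>> move_arm(increments=[[[0,0,0],[0.002,0.084,0],0],[[0,0,0],[0,0,0.05],0],[[0,0,0],[0,0,0.05],0],[[0,0,0],[0,0,0.05],0],[[0,0,0],[0,0,0],0],[[0,0,0],[0,0,0],0]])

```text
t: 25.52
eef_pos: [0.5869, 0.1343, 0.149]
tool_rot: [-0.032, 0.999, 0.0, -0.0]
force: [0.6, -0.1, -0.7]
grip_width: 0.058
grasp_force: 30.0
```

```bash
python3 -c "
from h import *
go(.5866,.1341,.1091,.065-np.pi)
read_camera('scene')
cv2.imwrite('pics/c6.png',cv2.resize(read_camera('scene')[180:270,250:370,::-1],(720,540),interpolation=3))"
```

```text
t 25.52 [0.5869 0.1343 0.149 ] rot [-3.210e-02  9.995e-01  2.000e-04 -3.000e-04] F [ 0.6 -0.1 -0.7] w 0.058 29.998359382152557
yaw -3.0773 tilt [-6.e-04  4.e-04 -1.e+00] shift [ 0.0006 -0.0004  0.0799] rows>= 1.0
turn -0.0007
```

View pics/c6.png

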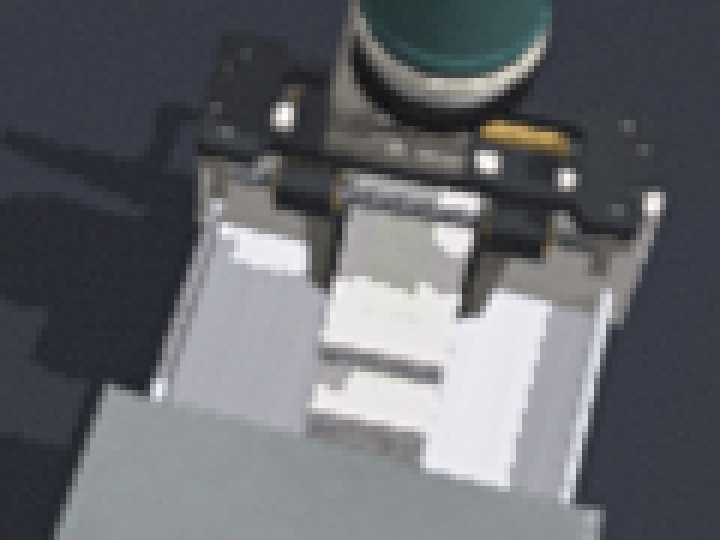

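The crop shows the flat box held at (385,310), in line over the deep box at (370,400), with parallel edges. Lowering.

>>> move_arm(increments=[[[0,0,0],[0,0,0.03],0],[[0,0,0],[0,0,0.025],0],[[0,0,0],[0,0,0.014],0],[[0,0,0],[0,0,0.003],0],[[0,0,0],[0,0,0],0],[[0,0,0],[0,0,0],0]])

```text
t: 26.38
eef_pos: [0.5873, 0.1342, 0.1134]
tool_rot: [-0.032, 0.999, 0.0, 0.0]
force: [0.1, -0.0, -2.0]
grip_width: 0.0576
grasp_force: 30.0
```

>>> move_arm(increments=[[[0,0,0],[0,0,0.002],0],[[0,0,0],[0,0,0.001],0],[[0,0,0],[0,0,0.001],0],[[0,0,0],[0,0,0],0]])

```text
t: 26.88
eef_pos: [0.587, 0.134, 0.111]
tool_rot: [-0.032, 0.999, -0.0, -0.0]
force: [-0.4, -0.5, -1.5]
grip_width: 0.0581
grasp_force: 30.0
```

>>> move_arm(increments=[[[0,0,0],[0,0,0.002],0],[[0,0,0],[0,0,0.001],0],[[0,0,0],[0,0,0],0],[[0,0,0],[0,0,0],0]])

```text
t: 27.38
eef_pos: [0.587, 0.1341, 0.1096]
tool_rot: [-0.032, 0.999, -0.0, 0.0]
force: [-0.5, 0.6, 0.0]
grip_width: 0.0577
grasp_force: 30.0
```

>>> move_arm(increments=[[[0,0,0],[0,0,0.001],0],[[0,0,0],[0,0,0],0],[[0,0,0],[0,0,0],0]])

```text
t: 27.75
eef_pos: [0.587, 0.1341, 0.1091]
tool_rot: [-0.032, 0.999, -0.0, 0.0]
force: [0.2, 0.2, -1.3]
grip_width: 0.0579
grasp_force: 30.0
```

>>> move_arm(increments=[[[0,0,0],[0,0,0.001],0],[[0,0,0],[0,0,0.001],0],[[0,0,0],[0,0,0],0]])

```text
t: 28.12
eef_pos: [0.5874, 0.1341, 0.109]
tool_rot: [-0.032, 0.999, -0.0, 0.0]
force: [-2.3, -1.8, 6.1]
grip_width: 0.058
grasp_force: 30.0
```

Contact. Releasing, rising and moving clear.

>>> move_arm(increments=[[[0,0,0],[0,0,0],0.85],[[0,0,0],[0,0,0],0.85],[[0,0,0],[0,0,0],0.85],[[0,0,0],[0,0,-0.03],0.85],[[0,0,0],[0,0,-0.08],0.85],[[0,0,0],[0,0,-0.09],0.85],[[0,0,0],[0,0,-0.04],0.85],[[0,0,0],[0,0,0],0.85]])

```text
t: 29.12
eef_pos: [0.5876, 0.1342, 0.2294]
tool_rot: [-0.032, 0.999, -0.0, 0.001]
force: [-0.2, 0.3, -0.5]
grip_width: 0.0785
grasp_force: 0.0
```

>>> move_arm(increments=[[[0,0,0],[0,-0.09,0],0.85],[[0,0,0],[0,-0.09,0],0.85],[[0,0,0],[0,-0.09,0],0.85],[[0,0,0],[0,-0.09,0],0.85],[[0,0,0],[0,-0.09,0],0.85],[[0,0,0],[0,-0.09,0],0.85],[[0,0,0],[0,0,0],0.85],[[0,0,0],[0,0,0],0.85]])

```text
t: 30.12
eef_pos: [0.6036, -0.1344, 0.2266]
tool_rot: [-0.032, 0.999, 0.001, -0.001]
force: [-0.0, 0.3, 1.0]
grip_width: 0.0782
grasp_force: 0.0
```

```bash
python3 -c "
from h import *
st()
a=read_camera('top')[150:222,200:290,::-1];b=read_camera('scene')[185:270,265:365,::-1]
cv2.imwrite('pics/c7.png',np.hstack([cv2.resize(a,(400,320),interpolation=3),cv2.resize(b,(376,320),interpolation=3)]))
pts('scene','drawer_handle');pts('top','drawer_handle');pts('top','flat_box');pts('scene','flat_box');pts('top','jar');pts('scene','bottle')
"
```

```text
t 30.12 [ 0.6036 -0.1344  0.2266] rot [-3.240e-02  9.995e-01  8.000e-04 -1.100e-03] F [-0.   0.3  1. ] w 0.0782 0.0
scene drawer_handle call 0.64 [0.4474 0.1287 0.0964]
top drawer_handle call 0.71 [0.4534 0.1319 0.0912]
top flat_box call 0.8 [ 0.721  -0.3742  0.002 ]
top flat_box call 0.65 [0.5855 0.1344 0.0843]
scene flat_box call 0.75 [ 0.7526 -0.1792 -0.0016]
scene flat_box call 0.75 [ 0.4644 -0.3055 -0.002 ]
top jar call 0.82 [ 0.3422  0.4208 -0.0037]
top jar call 0.64 [0.609 0.134 0.013]
scene bottle call 0.84 [ 0.5753 -0.4162 -0.0009]
```

View pics/c7.png

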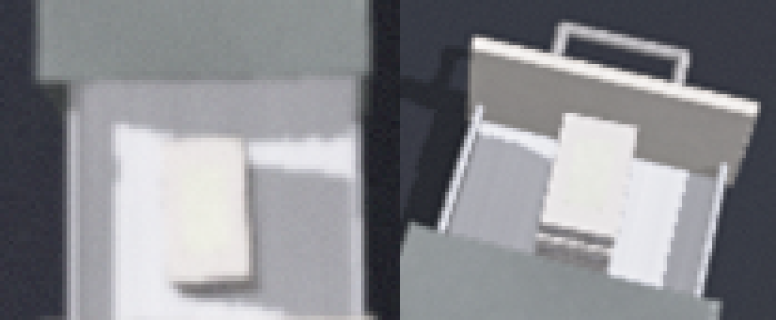

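The column stands squarely in the open drawer: the stack is at top crop (210,210) and scene crop (590,175). The handle is still at x ≈ 0.447, where the drawer stopped. Handing in.

```bash
python3 -c "
from rig import *
print(job_done())"
```

```text
the job is handed in; nothing more can be done
None
```

The drawer is out at its stop, with the deep box and then the flat box set gently on the base box, edges in line to within about 2 mm by my camera check of the deep box. I handed the job in at about 30 s with the arm clear, and the bottle and jar were not moved.

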